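# Assemble a customer's pill tower at the pharmacy counter

### The job

Put together the customer's pill tower on the grey dock: first the yellow pod, then the green one on it, then the blue one, and the black cap on top, each lowered fully home (not dropped) before it is let go. Keep the pods upright so that no tablets spill. The red pod, pill bottle and carton belong to others: leave them where they are.

Things in the scene. Friction and masses are not known exactly. Their poses are not given: they have to be found in the camera images.
- dock: light grey aluminium round dock that carries the tower, fixed to the counter: a disc 80 mm in diameter and 14 mm tall with a round recess 48 mm wide and 9 mm deep in its top. Origin at the centre of its underside, z up. A pod seated in it has its origin 8 mm above the dock's origin.
- pod_yellow: open yellow pill pod with white tablets, loose, 70 g, upright: cup 54 mm across, 34 mm tall, on a foot 43 mm across (36 at the bottom), 6 mm tall; 40 mm in all. Mouth 48 mm; the next foot drops in with 2-3 mm to spare, shoulder on rim. Origin: centre of foot's underside, z up; seated in the dock, 8 mm above the dock's origin. Grip across the cup, tips about 10 mm above the origin to clear the part below.
- pod_green: open green pill pod with white tablets, loose, 70 g, upright: cup 54 mm across, 34 mm tall, on a foot 43 mm across (36 at the bottom), 6 mm tall; 40 mm in all. Mouth 48 mm; the next foot drops in with 2-3 mm to spare, shoulder on rim. Origin: centre of foot's underside, z up; seated on a pod, 34 mm above its origin. Grip across the cup, tips about 10 mm above the origin to clear the part below.
- pod_blue: open blue pill pod with white tablets, loose, 70 g, upright: cup 54 mm across, 34 mm tall, on a foot 43 mm across (36 at the bottom), 6 mm tall; 40 mm in all. Mouth 48 mm; the next foot drops in with 2-3 mm to spare, shoulder on rim. Origin: centre of foot's underside, z up; seated on a pod, 34 mm above its origin. Grip across the cup, tips about 10 mm above the origin to clear the part below.
- cap: black solid cap of the tower, loose, 50 g, upright, grey-ribbed edge: disc 54 mm across and 20 mm tall on the same foot as the pods (43 mm across, 6 mm tall), 26 mm in all. Origin at the centre of the foot's underside, z up; seated on a pod, it is 34 mm above that pod's origin. Grip across the disc from above, fingertips about 10 mm above the origin.
- pod_red: red pill pod, the same shape as the others, loose, belonging to somebody else. Origin at the centre of its foot's underside. A bystander.
- pill_bottle: white closed pill bottle with a blue label, 46 mm in diameter and 82 mm tall, standing loose. Origin at the centre of its underside. A bystander.
- carton: small white medicine carton with a red band across it, 85 x 45 mm and 22 mm tall, lying loose; its x axis is its long side. Origin at the centre of its underside. A bystander.
Mind the look-alikes: they are no part of the job. Of the things that look like the cap, take the one that is farthest from the robot's base at the start.

How it is judged:
On the way, in this order (a step that is already met when the one before it is completed fails the run):
1. the yellow pod, still held, is lowered to within 10 mm of home on the dock (horizontal distance between pod_yellow and dock below 0.008 m and z of pod_yellow in the frame of dock between 0.005 and 0.018 m and contact force between the fingers and pod_yellow above 0.3 N), for 0.05 s.
2. the green pod, still held, is lowered to within 10 mm of home on the yellow pod, all below it being seated (horizontal distance between pod_yellow and dock below 0.005 m and z of pod_yellow in the frame of dock between 0.005 and 0.011 m and angle between pod_yellow's own z axis and vertical below 0.06 rad and horizontal distance between pod_green and pod_yellow below 0.008 m and z of pod_green in the frame of pod_yellow between 0.031 and 0.044 m and contact force between the fingers and pod_green above 0.3 N), for 0.05 s.
3. the blue pod, still held, is lowered to within 10 mm of home on the green pod, all below it being seated (horizontal distance between pod_yellow and dock below 0.005 m and z of pod_yellow in the frame of dock between 0.005 and 0.011 m and angle between each of pod_yellow, pod_green's own z axis and vertical below 0.06 rad and horizontal distance between pod_green and pod_yellow below 0.005 m and z of pod_green in the frame of pod_yellow between 0.031 and 0.037 m and horizontal distance between pod_blue and pod_green below 0.008 m and z of pod_blue in the frame of pod_green between 0.031 and 0.044 m and contact force between the fingers and pod_blue above 0.3 N), for 0.05 s.
4. the black cap, still held, is lowered to within 10 mm of home on the blue pod, all below it being seated (horizontal distance between pod_yellow and dock below 0.005 m and z of pod_yellow in the frame of dock between 0.005 and 0.011 m and angle between each of pod_yellow, pod_green, pod_blue's own z axis and vertical below 0.06 rad and horizontal distance between pod_green and pod_yellow below 0.005 m and z of pod_green in the frame of pod_yellow between 0.031 and 0.037 m and horizontal distance between pod_blue and pod_green below 0.005 m and z of pod_blue in the frame of pod_green between 0.031 and 0.037 m and horizontal distance between cap and pod_blue below 0.008 m and z of cap in the frame of pod_blue between 0.031 and 0.044 m and contact force between the fingers and cap above 0.3 N), for 0.05 s.
At the end, for the whole second after the job is handed in: The yellow pod is seated in the dock, the green pod on the yellow, the blue on the green and the cap on the blue: each centred within 5 mm on the part below, within 3 mm of its seated height, upright within 0.06 rad (3.4 degrees), at rest and released (horizontal distance between pod_yellow and dock below 0.005 m and z of pod_yellow in the frame of dock between 0.005 and 0.011 m and angle between each of pod_yellow, pod_green, pod_blue, cap's own z axis and vertical below 0.06 rad and horizontal distance between pod_green and pod_yellow below 0.005 m and z of pod_green in the frame of pod_yellow between 0.031 and 0.037 m and horizontal distance between pod_blue and pod_green below 0.005 m and z of pod_blue in the frame of pod_green between 0.031 and 0.037 m and horizontal distance between cap and pod_blue below 0.005 m and z of cap in the frame of pod_blue between 0.031 and 0.037 m and linear speed of each of pod_yellow, pod_green, pod_blue, cap below 0.02 m/s and angular speed of each of pod_yellow, pod_green, pod_blue, cap below 0.2 rad/s); the robot touches nothing.
It fails at once if the red pod is moved by more than 15 mm (distance of pod_red from where it was at the start of the episode above 0.015 m).
It fails at once if the pill bottle is moved by more than 15 mm (distance of pill_bottle from where it was at the start of the episode above 0.015 m).
It fails at once if the carton is moved by more than 15 mm (distance of carton from where it was at the start of the episode above 0.015 m).
It fails at once if a pod of the tower is tipped by more than about 35 degrees (angle between any of pod_yellow, pod_green, pod_blue's own z axis and vertical above 0.6 rad).
It also fails if it takes over 128 s, if anything falls off the work surface, if the arm or the gripper's body presses on something with over 40 N, if the wrist force passes 120 N, or if a joint passes its speed limit or range.

### The arm

A 6-joint arm with a two-finger parallel gripper is mounted at the origin on the work surface. World frame = base frame: x ahead of the robot, y to its left, z up, the work surface at z = 0. Lengths are in m, angles in rad, forces in N, time in s.
With the tool pointing down it reaches from about 0.35 to 0.975 m from the base axis. Payload 4.9 kg.
Tool frame: the origin (TCP) lies at the very end of the fingers, on their centre line; the grasp point (between the pads) lies ctrl.grip_point_offset behind it (ctrl.grip_point_offset is the distance from the TCP to the grasp point, in m); z points along the fingers, y is the direction in which the jaws open and shut (so a half turn about z gives the same grasp; the last joint's range is limited). The gripper opens to 85 mm and grips with 20 to 120 N. Pads are 22 mm wide; open, the fingers measure 114 mm over their backs; the gripper's body (76 mm by 85 mm) begins 54 mm behind the grasp point. The pads swing forward as they close: fully open they stand 13 mm farther back than shut.
Start: joints at [-1.441, 0.053, 1.613, -0, 1.476, -0.119], TCP at [0.154, -0.606, 0.199] pointing down, gripper open.
Joint ranges: [-3.01, 3.01], [-1.01, 2.22], [0.06, 2.58], [-1.02, 4.17], [0.09, 2.62], [-3.14, 3.14]. Speed limits (rad/s): [2.57, 2.57, 3.14, 3.14, 3.14, 3.14].

### API

Orientations are given as a rotation vector (axis times angle).
In Python, from station import ctrl gives the robot as it stands. The module is installed in compiled form; this text tells all that it offers.
- The arm moves only by the shell command python3 -m creep 'ROWS' [FORCE]. ROWS is JSON, a list of rows, each a list of 5 numbers: the closure in counts, from 0 (fully open) to 255 (shut), then the shift along the tool's x, y, z in mm, then the turn about the tool's z in rad. A call has 1 to 12 rows; each row is the pose to reach, as a shift and turn from the pose commanded when the call began, along the tool's axes at that moment; what a row does not reach only later rows make up. A row lasts 1/12 s, in which the tool goes at most 41.7 mm and 7.16 degrees, less where a joint would pass 70% of its speed; a pose out of reach is approached as far as the arm can. A call with a gripper value outside its range is refused whole. The fingers move at their own pace and stop on an object; FORCE is the grip in N (left out, the last holds). Time passes only in rows, so rows that repeat a pose let the fingers close. It gives the time, the measured TCP pose, the force and the opening at its end, in the units of the state.
- ctrl.get_obs(): the state, without advancing time (a new reading comes with each control period).
- ctrl.get_image(name): name is "scene" or "top" or "wrist"; returns the picture (480x640x3 uint8, red, green, blue); there is no depth.
- ctrl.calibration(name): a dict with "fx", "fy", "cx", "cy" (pixels), "R" (3x3) and "t" (3): a world point X has camera coordinates R X + t. Camera axes: x right, y down, z forward; pixel columns grow to the right and rows downward; lengths in m; the calibration is good to about 2 mm. A picture is of the moment at which its call begins: read the wrist's pose just before it. calibration takes no time and is no camera call; for the wrist camera it gives the pose at the moment of the call.
- ctrl.finish_job(): hands the job in, once; it reports no verdict.
Trained networks look in the newest picture that a camera, given by its name, has taken for a name from the list of things; names that differ only in an ending like _2 or _b are one class to them, and where a whole thing is asked for, a point or a joint stands for the part that bears it (a point fixed in the world has none). Each returns a list of dicts, best first, with "conf" (0 to 1); they miss things now and then, are a little off and sometimes report something else, mostly with a low value. They report only what shows in the picture. A call takes as long as a camera call. They do not tell look-alikes from the thing itself.
- ctrl.boxes_of(camera, label): "rect" ([left, top, width, height] in pixels, round what is visible of it).
- ctrl.outline_of(camera, label): "mask" (480x640 bool, what is visible of it) and "rect" ([left, top, width, height] in pixels, round what is visible of it).
The state is a dict: "t": time; "q": joint angles; "dq": joint speeds; "effort": joint torques, N m; "tool_pos": TCP position; "tool_rot": TCP orientation; "contact_force": force on the tool from outside, world axes, zero at the start; "wrist_torque": the same for the moment, N m; "opening": finger opening in m.
Only numpy, scipy, OpenCV 4.12 (cv2) and the standard library are available. Lean on these libraries where they do the work, as an engineer would, in place of code of your own. Each camera call takes 0.05 s, during which the arm holds its last target. There are 200 camera calls.

## Working session

There is one attempt and no reset: what is moved stays moved. The work goes in short steps, Python scripts to look and compute and a shell command to move; the robot and the scene stay as the last step left them, time stands still between calls to the robot, and variables do not carry over. Pictures are saved under pics/ and viewed, about 12 in all and at most 16, crops included, and the job is handed in when it is done.

```bash
mkdir -p pics
cat > h.py <<'E'
from station import ctrl
import numpy as np, cv2
from scipy.spatial.transform import Rotation as Ro
def ray(cam,px,z,C=None):
    c=C or ctrl.calibration(cam); R=np.array(c["R"]);t=np.array(c["t"])
    o=-R.T@t; d=R.T@np.array([(px[0]-c["cx"])/c["fx"],(px[1]-c["cy"])/c["fy"],1])
    return o+d*(z-o[2])/d[2]
def proj(cam,X,C=None):
    c=C or ctrl.calibration(cam); p=np.array(c["R"])@np.array(X)+np.array(c["t"])
    return np.array([c["fx"]*p[0]/p[2]+c["cx"],c["fy"]*p[1]/p[2]+c["cy"]])
def save(im,n): cv2.imwrite("pics/"+n,cv2.cvtColor(im,cv2.COLOR_RGB2BGR))
def delta(xyz):
    o=ctrl.get_obs(); R=Ro.from_rotvec(o["tool_rot"]).as_matrix()
    return (R.T@(np.array(xyz)-o["tool_pos"])*1000).round(1)
E
python3 - <<'E'
from h import *
o=ctrl.get_obs(); print({k:np.round(v,3) for k,v in o.items()}, ctrl.grip_point_offset)
for n in ("top","scene"):
    save(ctrl.get_image(n),n+"0.png"); c=ctrl.calibration(n); print(n,(-np.array(c["R"]).T@c["t"]).round(3))
    for l in ("dock","pod_yellow","pod_green","pod_blue","cap","pod_red","pill_bottle","carton"):
        for b in ctrl.boxes_of(n,l):
            r=b["rect"]; u=(r[0]+r[2]/2,r[1]+r[3]/2)
            print(l,round(b["conf"],2),np.round(r,0),ray(n,u,0.03).round(3) if n=="top" else "")
E
```

```text
{'t': np.float64(0.0), 'q': array([-1.441,  0.053,  1.614,  0.   ,  1.476, -0.119]), 'dq': array([ 0.001, -0.001,  0.   , -0.   , -0.   , -0.001]), 'effort': array([-0.0000e+00, -3.9368e+01, -3.7017e+01, -0.0000e+00,  7.0000e-03,
       -0.0000e+00]), 'tool_pos': array([ 0.154, -0.605,  0.198]), 'tool_rot': array([-3.115, -0.389,  0.   ]), 'contact_force': array([ 0.031, -0.249, -0.361]), 'wrist_torque': array([ 0.011, -0.011,  0.005]), 'opening': np.float64(0.085)} 0.0187
top [0.462 0.011 0.922]
dock 0.77 [371. 273.  52.  56.] [ 0.459 -0.102  0.03 ]
dock 0.16 [262. 294.  36.  40.] [0.441 0.085 0.03 ]
pod_yellow 0.88 [261. 294.  36.  40.] [0.442 0.086 0.03 ]
pod_yellow 0.61 [468. 199.  41.  34.] [ 0.592 -0.253  0.03 ]
pod_blue 0.62 [257. 178.  35.  34.] [0.633 0.092 0.03 ]
cap 0.82 [150. 190.  35.  36.] [0.613 0.265 0.03 ]
pill_bottle 0.94 [134. 308.  41.  31.] [0.429 0.282 0.03 ]
carton 0.7 [486. 277.  39.  51.] [ 0.454 -0.274  0.03 ]
scene [ 0.902 -0.346  0.501]
dock 0.67 [211. 236.  53.  44.] 
pod_yellow 0.56 [306. 181.  29.  35.] 
pod_green 0.75 [295. 287.  42.  46.] 
pod_blue 0.59 [386. 233.  38.  41.] 
cap 0.79 [444. 198.  33.  24.] 
cap 0.79 [351. 206.  35.  26.] 
cap 0.63 [390. 186.  31.  23.] 
pod_red 0.65 [171. 339.  50.  53.] 
pod_red 0.31 [445. 196.  31.  26.] 
pill_bottle 0.6 [374. 129.  28.  49.] 
carton 0.56 [ 95. 281.  63.  62.]
```

View pics/top0.png

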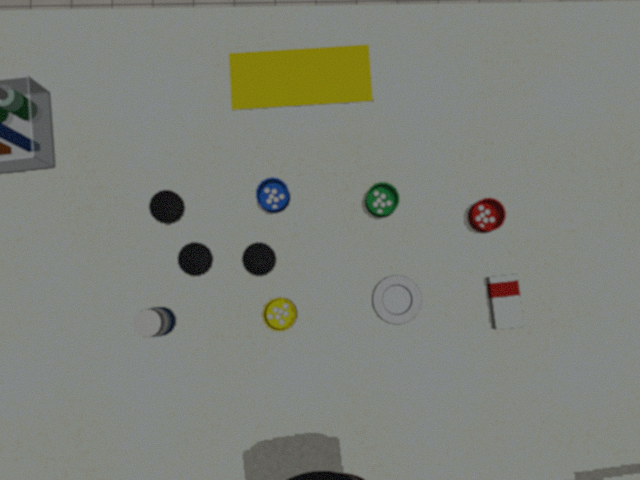

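View pics/scene0.png

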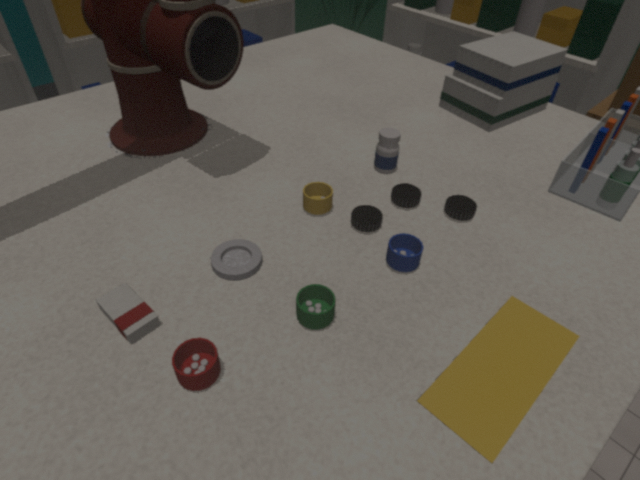

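The top view shows the yellow pod at (281,314), blue (274,196), green (381,200), red (486,215), dock (397,299), bottle (155,321) and carton (505,302). The cap could be any of three black discs: (167,207), (195,259) and (259,259). The one farthest from the base, which lies below the picture's bottom edge, is (167,207), at about (0.61, 0.265). In the scene view that disc is (460,208). Next I'll fit the known shapes precisely and make one crop of the discs.

```bash
cat >> h.py <<'E'
from scipy.optimize import minimize
SH={"pod":[(.018,0),(.0215,.006),(.027,.006),(.027,.04)],"cap":[(.018,0),(.0215,.006),(.027,.006),(.027,.026)],"dock":[(.04,0),(.04,.014)]}
def sil(cam,kind,xy,C,z0=0):
    a=np.linspace(0,2*np.pi,48,endpoint=False)
    P=np.array([proj(cam,(xy[0]+r*np.cos(k),xy[1]+r*np.sin(k),z+z0),C) for r,z in SH[kind] for k in a])
    return cv2.convexHull(P.astype(np.float32))
def fit(cam,kind,mask,xy0,C=None,z0=0):
    """match the hull of the mask with that of the model: contour distance"""
    C=C or ctrl.calibration(cam)
    cs,_=cv2.findContours(mask.astype(np.uint8),cv2.RETR_EXTERNAL,cv2.CHAIN_APPROX_NONE)
    h=cv2.convexHull(max(cs,key=cv2.contourArea))[:,0].astype(float)
    # pixel-centre contour lies ~0.5 px inside the outline
    f=lambda p: np.mean([np.abs(cv2.pointPolygonTest(sil(cam,kind,p,C,z0),(float(u),float(v)),True)-.5) for u,v in h])
    r=minimize(f,xy0,method="Nelder-Mead",options=dict(initial_simplex=np.array(xy0)+[[0,0],[.006,0],[0,.006]],xatol=2e-4,fatol=1e-3))
    return r.x.round(4),round(r.fun,2)
def cmask(im,kind,c,rad):
    hsv=cv2.cvtColor(im,cv2.COLOR_RGB2HSV).astype(int); H,S,V=hsv[...,0],hsv[...,1],hsv[...,2]
    m={"yellow":(H>20)&(H<34)&(S>110),"green":(H>45)&(H<90)&(S>90),"blue":(H>95)&(H<130)&(S>90),"red":((H<10)|(H>170))&(S>110),"cap":V<70}[kind]
    w=np.zeros(m.shape,np.uint8); cv2.circle(w,(int(c[0]),int(c[1])),int(rad),1,-1)
    return cv2.morphologyEx((m&(w>0)).astype(np.uint8),cv2.MORPH_OPEN,np.ones((3,3)))
E
python3 - <<'E'
from h import *
G={"yellow":((281,314),(318,198)),"green":((381,200),(316,307)),"blue":((274,196),(404,252)),"cap":((167,207),(460,208)),"red":((486,215),(197,364))}
for i,n in enumerate(("top","scene")):
    im=cv2.cvtColor(cv2.imread(f"pics/{n}0.png"),cv2.COLOR_BGR2RGB)
    for k,v in G.items():
        m=cmask(im,k,v[i],30); kd="cap" if k=="cap" else "pod"
        print(n,k,m.sum(),*fit(n,kd,m,ray(n,v[i],.02)[:2]))
    ctrl.get_image(n)
    for b in ctrl.outline_of(n,"dock")[:1]: print(n,"dock",b["mask"].sum(),*fit(n,"dock",b["mask"],ray(n,((397,299),(236,258))[i],.01)[:2]))
for p in ((195,259),(259,259)): print(ray("top",p,.026).round(3))
im=ctrl.get_image("scene")
save(cv2.resize(im[170:280,200:490],None,fx=2.7,fy=2.7,interpolation=cv2.INTER_CUBIC),"crop.png")
ctrl.get_image("wrist"); save(ctrl.get_image("wrist"),"w0.png")
c=ctrl.calibration("wrist");print((-np.array(c["R"]).T@c["t"]).round(3),np.array(c["R"]).round(2),c["fx"])
E
```

```text
top yellow 635 [0.441  0.0853] 0.44
top green 580 [ 0.6221 -0.0807] 0.85
top blue 669 [0.6347 0.0962] 0.62
top cap 884 [0.6185 0.2706] 0.39
top red 690 [ 0.5964 -0.2516] 0.83
top dock 1937 [ 0.4612 -0.1035] 0.3
scene yellow 185 [0.4318 0.1243] 2.72
scene green 145 [ 0.6371 -0.1016] 2.21
scene blue 815 [0.6309 0.0962] 1.15
scene cap 654 [0.6154 0.2712] 0.33
scene red 1503 [ 0.5926 -0.2497] 0.96
scene dock 1723 [ 0.4585 -0.1023] 0.15
[0.531 0.221 0.026]
[0.529 0.118 0.026]
[ 0.218 -0.59   0.373] [[ 0.25 -0.97 -0.  ]
 [-0.94 -0.24  0.26]
 [-0.25 -0.06 -0.97]] 405.3692145889416
```

View pics/crop.png

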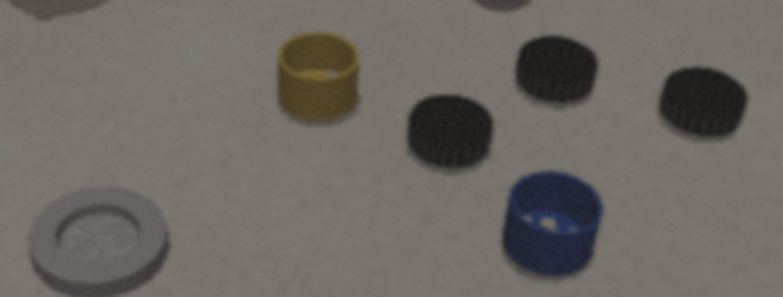

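Crop: the three black discs are nearly identical with ribbed edges. The rightmost one at crop (703,102), scene (460,208), is the farthest from the base, and that is my choice. The scene pixel thresholds for yellow and green were too strict. The top fits agree with the reach and sizes, so I'll refine each part with the wrist camera. I'm moving over the dock first and squaring the tool to the world axes.

```bash
python3 -m creep '[[0,15,-15,0,0.03],[0,45,-44,0,0.1],[0,75,-73,0,0.2],[0,104,-102,0,0.248],[0,133,-131,0,0.248],[0,162,-160,0,0.248],[0,191,-189,0,0.248],[0,220,-218,0,0.248],[0,249,-246,0,0.248],[0,278,-275,0,0.248],[0,300,-297,0,0.248],[0,310,-307,0,0.248]]' 40
python3 -m creep '[[0,15,-15,0,0],[0,40,-38,0,0],[0,65,-60,0,0],[0,85,-80,0,0],[0,105,-90,0,0],[0,105,-90,0,0],[0,105,-90,0,0]]'
```

```text
t: 2.25
tool_pos: [0.3801, -0.2288, 0.1994]
tool_rot: [-3.141, -0.007, -0.002]
contact_force: [0.1, -0.9, -0.3]
opening: 0.085
t: 2.83
tool_pos: [0.484, -0.1412, 0.199]
tool_rot: [3.142, 0.004, -0.001]
contact_force: [-0.7, -0.4, -0.6]
opening: 0.0854
```

```bash
cat >> h.py <<'E'
EST={"yellow":(.441,.0853),"green":(.622,-.0807),"blue":(.6347,.0962),"cap":(.617,.271),"red":(.5964,-.2516),"dock":(.460,-.103)}
def look(name,kinds,z0=None):
    C=ctrl.calibration("wrist"); o=ctrl.get_obs(); im=ctrl.get_image("wrist"); save(im,name)
    print("tcp",np.round(o["tool_pos"],4),np.round(o["tool_rot"],3),"t",round(float(o["t"]),2))
    for k in kinds:
        z=(z0 or {}).get(k,0); xy=EST[k]; u=proj("wrist",(*xy,z+.02),C)
        if not(0<u[0]<640 and 0<u[1]<480): print(k,"out",u.round()); continue
        if k=="dock":
            b=ctrl.outline_of("wrist","dock")
            if not b: print("no dock"); continue
            m=b[0]["mask"]; kd="dock"
        else: m=cmask(im,k,u,75); kd="cap" if k=="cap" else "pod"
        if m.sum()<50: print(k,"no mask",u.round()); continue
        print(k,u.round(),m.sum(),*fit("wrist",kd,m,xy,C,z))
E
python3 - <<'E'
from h import *
look("w1.png",["dock","yellow","green","red","blue"])
E
```

```text
tcp [ 0.484  -0.1412  0.199 ] [ 3.142e+00  4.000e-03 -1.000e-03] t 2.83
dock [283. 241.] 5761 [ 0.461  -0.1037] 0.47
yellow [ 77. 261.] 3352 [0.4404 0.0851] 0.59
green [250.  43.] 2491 [ 0.6216 -0.0817] 2.55
red [462.  79.] 2212 [ 0.594  -0.2494] 3.25
blue [24. 25.] 3098 [0.6329 0.0964] 1.88
```

View pics/w1.png

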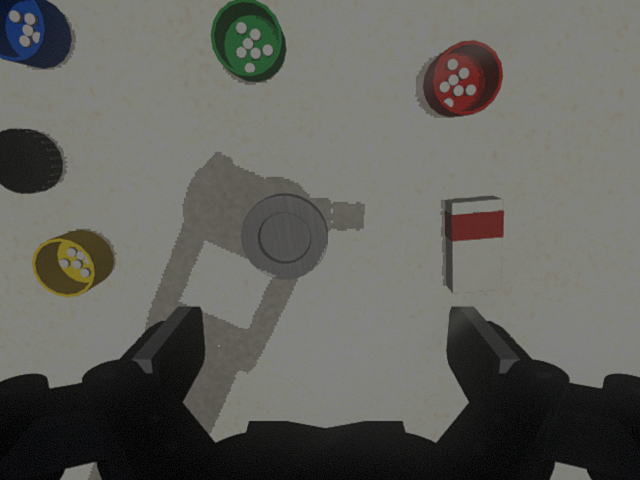

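Wrist view: dock at (285,237), yellow (73,263), green (248,41). These agree with the top view within 2 mm. Moving over the yellow pod.

```bash
python3 -m creep '[[0,-4,-15,0,0],[0,-10,-45,0,0],[0,-16,-80,5,0],[0,-23,-115,15,0],[0,-30,-150,30,0],[0,-37,-185,45,0],[0,-41,-210,60,0],[0,-44,-222,70,0],[0,-44,-226,75,0],[0,-44,-226,75,0],[0,-44,-226,75,0],[0,-44,-226,75,0]]'
python3 - <<'E'
from h import *
look("w2.png",["yellow"]); print(delta((.4405,.0852,.011)))
E
```

```text
t: 3.93
tool_pos: [0.4403, 0.0832, 0.1252]
tool_rot: [3.141, -0.001, 0.003]
contact_force: [-0.6, 0.7, -0.9]
opening: 0.0853
tcp [0.4403 0.0832 0.1252] [ 3.141e+00 -1.000e-03  3.000e-03] t 3.93
yellow [322. 233.] 4302 [0.4401 0.0857] 0.58
[-1.000e-01 -2.000e+00  1.143e+02]
```

```bash
python3 -m creep '[[0,0,-2,15,0],[0,0,-2,40,0],[0,0,-2,65,0],[0,0,-2,85,0],[0,0,-2,100,0],[0,0,-2,110,0],[0,0,-2,114,0],[0,0,-2,114,0],[0,0,-2,114,0]]' 40
python3 -m creep '[[60,0,0,0,0],[90,0,0,0,0],[110,0,0,0,0],[130,0,0,0,0],[160,0,0,0,0],[200,0,0,0,0],[255,0,0,0,0],[255,0,0,0,0],[255,0,0,0,0]]' 35
python3 -m creep '[[255,0,0,-5,0],[255,0,0,-15,0],[255,0,0,-30,0],[255,0,0,-45,0],[255,0,0,-60,0],[255,0,0,-60,0],[255,0,0,-60,0]]'
python3 - <<'E'
from h import *
look("w3.png",["yellow"],{"yellow":.06}); print(delta((.461,-.1036,.08)))
E
```

```text
t: 4.73
tool_pos: [0.4405, 0.0859, 0.0111]
tool_rot: [-3.142, -0.0, -0.002]
contact_force: [0.1, 0.2, -0.3]
opening: 0.0854
t: 5.48
tool_pos: [0.4395, 0.0862, 0.0101]
tool_rot: [-3.142, -0.001, 0.0]
contact_force: [-0.7, 0.1, -0.1]
opening: -0.0001
t: 6.07
tool_pos: [0.4407, 0.0862, 0.0717]
tool_rot: [-3.142, -0.001, -0.005]
contact_force: [1.0, 0.8, -0.1]
opening: -0.0001
tcp [0.4407 0.0862 0.0717] [-3.142e+00 -1.000e-03 -5.000e-03] t 6.07
yellow [327. 293.] 5436 [0.4451 0.0847] 11.5
[ 21.2 189.8  -9.6]
```

View pics/w3.png

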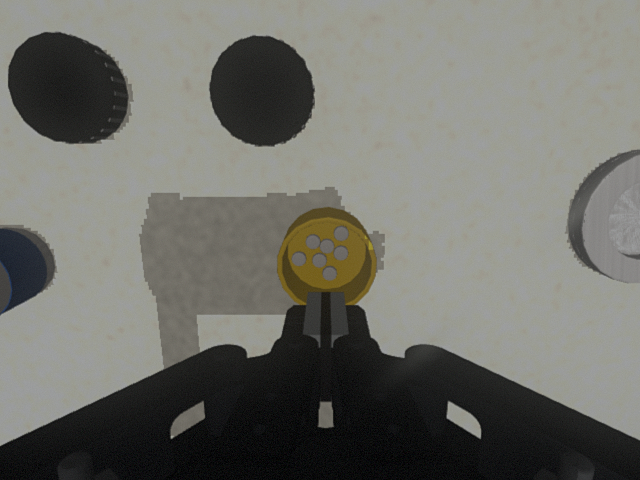

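View: the fingers shut on nothing, and the yellow pod stands upright just ahead of them at (327,262). I'll re-measure it and compare with where it was before the grasp.

Run:
```python
from h import *
look("w4.png",["yellow"])
im=ctrl.get_image("top"); m=cmask(im,"yellow",proj("top",(.445,.085,.02)),30); print("top",m.sum(),*fit("top","pod",m,(.445,.085)))
C=ctrl.calibration("wrist"); print("tip px",proj("wrist",ctrl.get_obs()["tool_pos"],C).round(), (-np.array(C["R"]).T@C["t"]).round(3))
a=cv2.imread("pics/w2.png")[120:480,160:500];b=cv2.cvtColor(im,cv2.COLOR_RGB2BGR)[230:410,190:370]
cv2.imwrite("pics/c5.png",np.hstack([a,cv2.resize(b,(360,360))]))
```

```text
tcp [0.4397 0.0862 0.0704] [-3.142e+00 -1.000e-03 -1.000e-03] t 6.12
yellow [327. 254.] 6170 [0.4401 0.0857] 0.59Traceback (most recent call last):
  File "<stdin>", line 3, in <module>
  File "h.py", line 25, in fit
    h=cv2.convexHull(max(cs,key=cv2.contourArea))[:,0].astype(float)
                     ~~~^^^^^^^^^^^^^^^^^^^^^^^^
ValueError: max() iterable argument is empty
```

Run:
```python
from h import *
o=ctrl.get_obs(); C=ctrl.calibration("wrist"); p=np.array(o["tool_pos"]); print(p.round(4),C["cx"],C["cy"])
for d in (0,.02,.04,.06,.1): print(d,"tip px",proj("wrist",p+[0,0,d],C).round())
im=ctrl.get_image("top"); a=cv2.imread("pics/w2.png")[120:480,160:500];b=cv2.cvtColor(im,cv2.COLOR_RGB2BGR)[230:410,190:370]
print("top tcp px",proj("top",p).round(),"pod",proj("top",(.44,.0857,.04)).round())
s=cv2.cvtColor(ctrl.get_image("scene"),cv2.COLOR_RGB2BGR); print("scene tcp",proj("scene",p).round(),proj("scene",(.44,.0857,.04)).round())
cv2.imwrite("pics/c5.png",np.hstack([cv2.resize(b,(400,400)),cv2.resize(s[110:290,230:410],(400,400))]))
```

```text
[0.4387 0.0862 0.0692] 325.32064030002664 246.26539362145604
0 tip px [325. 287.]
0.02 tip px [325. 304.]
0.04 tip px [325. 326.]
0.06 tip px [325. 355.]
0.1 tip px [325. 450.]
top tcp px [277. 316.] pod [279. 315.]
scene tcp [318. 177.] [318. 191.]
```

View pics/c5.png

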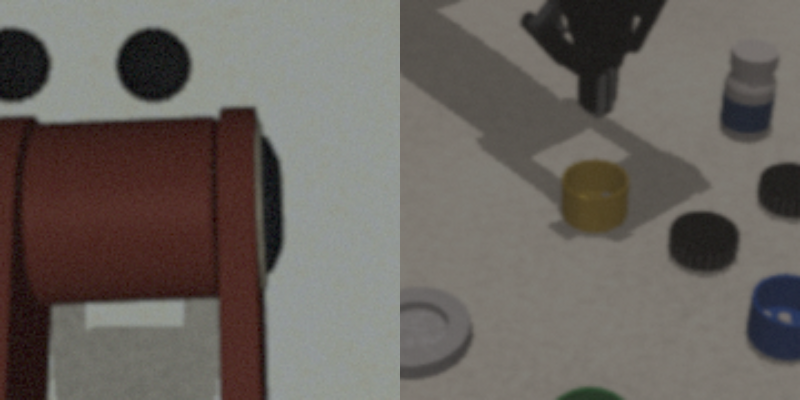

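The scene view puts the shut fingertips at about (318,160), but the reported TCP projects to (318,177). The fingers look higher than the pose says, which would explain closing above the rim without touching it. I'll measure this offset in both cameras.

Run:
```python
from h import *
o=ctrl.get_obs(); C=ctrl.calibration("wrist"); p=np.array(o["tool_pos"]); R=np.array(C["R"])
print(p.round(4),"cam",(-R.T@C["t"]).round(4))
for d in (0,.01,.02,.03,.04,.05): print(d,"wrist front edge",proj("wrist",p+[.011,0,d],C).round(),"back",proj("wrist",p+[-.011,0,d],C).round(),"scene",proj("scene",p+[0.011,0,d]).round(),proj("scene",p+[-.011,0,d]).round())
w=cv2.cvtColor(ctrl.get_image("wrist"),cv2.COLOR_RGB2BGR); s=cv2.cvtColor(ctrl.get_image("scene"),cv2.COLOR_RGB2BGR)
cv2.imwrite("pics/c6.png",np.hstack([cv2.resize(w[240:340,275:375],(400,400)),cv2.resize(s[110:210,270:370],(400,400))]))
```

```text
[0.4386 0.0861 0.0689] cam [0.505  0.0861 0.243 ]
0 wrist front edge [325. 264.] back [325. 309.] scene [322. 180.] [314. 174.]
0.01 wrist front edge [325. 271.] back [325. 319.] scene [323. 175.] [314. 169.]
0.02 wrist front edge [325. 279.] back [325. 329.] scene [323. 170.] [314. 164.]
0.03 wrist front edge [325. 288.] back [325. 341.] scene [323. 165.] [314. 159.]
0.04 wrist front edge [325. 298.] back [325. 354.] scene [323. 160.] [314. 154.]
0.05 wrist front edge [325. 310.] back [325. 369.] scene [323. 154.] [314. 149.]
```

View pics/c6.png

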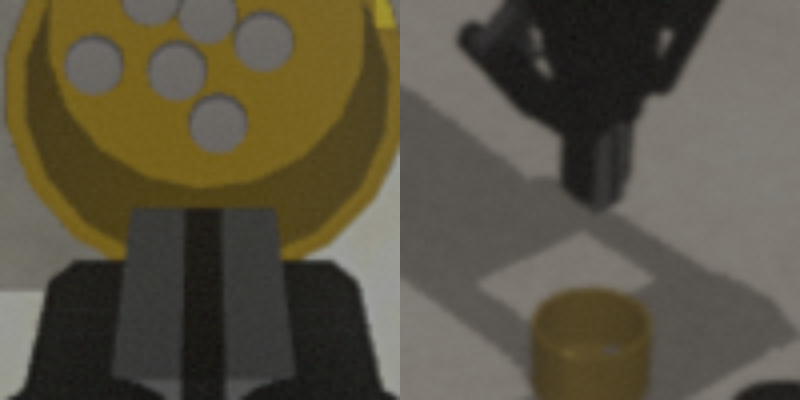

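Both cameras show the real fingertips about 34 mm higher than the reported TCP when shut, and about 48 mm higher when open. Wrist front edge is v=292 and scene tip v=163; x and y agree. Heights therefore have to be corrected by that amount. The pod hasn't moved, so I'll open and go down in stages, watching the force.

```bash
python3 -m creep '[[0,0,0,0,0],[0,0,0,0,0],[0,0,0,0,0],[0,0,0,0,0],[0,0,0,0,0],[0,0,0,0,0],[0,0,0,10,0],[0,0,0,25,0],[0,0,0,45,0],[0,0,0,60,0],[0,0,0,70,0],[0,0,0,70,0]]' 35
python3 -m creep '[[0,0,0,5,0],[0,0,0,10,0],[0,0,0,15,0],[0,0,0,20,0],[0,0,0,24,0],[0,0,0,27,0],[0,0,0,27,0],[0,0,0,27,0]]'
python3 -m creep '[[60,0,0,0,0],[80,0,0,0,0],[100,0,0,0,0],[120,0,0,0,0],[150,0,0,0,0],[200,0,0,0,0],[255,0,0,0,0],[255,0,0,0,0],[255,0,0,0,0]]' 35
python3 - <<'E'
from h import *
look("w7.png",["yellow"]); 
o=ctrl.get_obs(); C=ctrl.calibration("wrist"); p=np.array(o["tool_pos"])
for d in (.03,.035,.04,.045): print(d,proj("wrist",p+[.011,.027,d],C).round())
a=cv2.imread("pics/w7.png")[150:450,120:520]; b=cv2.cvtColor(ctrl.get_image("scene"),cv2.COLOR_RGB2BGR)[120:270,220:420]; cv2.imwrite("pics/c7.png",np.hstack([a,cv2.resize(b,(400,300))]))
E
```

```text
t: 7.42
tool_pos: [0.437, 0.0861, -0.0029]
tool_rot: [3.141, 0.001, -0.009]
contact_force: [-0.2, 1.0, 0.3]
opening: 0.0851
t: 8.08
tool_pos: [0.4394, 0.0862, -0.027]
tool_rot: [3.142, 0.001, -0.0]
contact_force: [0.0, -1.0, -0.1]
opening: 0.0857
t: 8.83
tool_pos: [0.4402, 0.0862, -0.0263]
tool_rot: [-3.142, -0.001, -0.002]
contact_force: [-0.8, -0.6, 5.8]
opening: 0.0539
tcp [ 0.4402  0.0862 -0.0263] [-3.142e+00 -1.000e-03 -2.000e-03] t 8.83
yellow [328. 332.] 14461 [0.4373 0.0856] 14.92
0.03 [254. 288.]
0.035 [252. 293.]
0.04 [249. 298.]
0.045 [247. 303.]
```

View pics/c7.png

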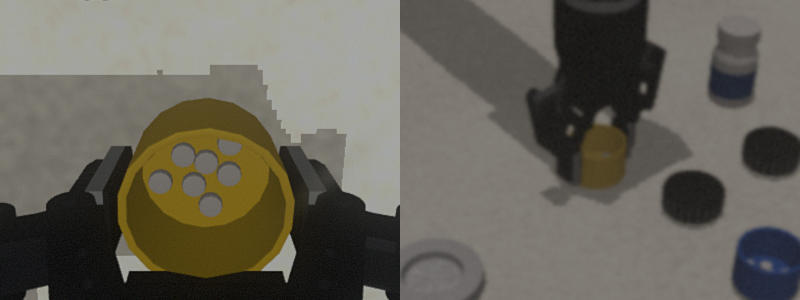

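The yellow pod is now held: opening 53.9 mm, pod upright between the pads at crop (205,190). Lifting and carrying it over the dock.

```bash
python3 -m creep '[[255,0,0,-4,0],[255,0,0,-15,0],[255,0,0,-30,0],[255,0,0,-45,0],[255,0,5,-56,0],[255,2,20,-60,0],[255,4,45,-60,0],[255,7,70,-60,0],[255,10,95,-60,0],[255,12,115,-60,0],[255,15,135,-60,0],[255,18,150,-60,0]]'
python3 -m creep '[[255,1,15,0,0],[255,2,27,0,0],[255,3,36,0,0],[255,3,40,0,0],[255,3,40,0,0],[255,3,40,0,0]]'
python3 - <<'E'
from h import *
look("w8.png",["yellow","dock"])
print(delta((.461,-.1036,-.019)))
save(ctrl.get_image("scene"),"s8.png")
E
```

```text
t: 9.93
tool_pos: [0.4573, -0.0656, 0.0334]
tool_rot: [3.141, -0.0, -0.0]
contact_force: [-0.2, -0.2, -0.9]
opening: 0.054
t: 10.43
tool_pos: [0.4605, -0.1035, 0.033]
tool_rot: [-3.141, -0.001, 0.001]
contact_force: [0.3, 0.5, 0.1]
opening: 0.054
tcp [ 0.4605 -0.1035  0.033 ] [-3.141e+00 -1.000e-03  1.000e-03] t 10.43
yellow out [-52. 314.]
dock [324. 278.] 9185 [ 0.4613 -0.1035] 0.47
[ 0.5  0.5 52. ]
```

View pics/w8.png

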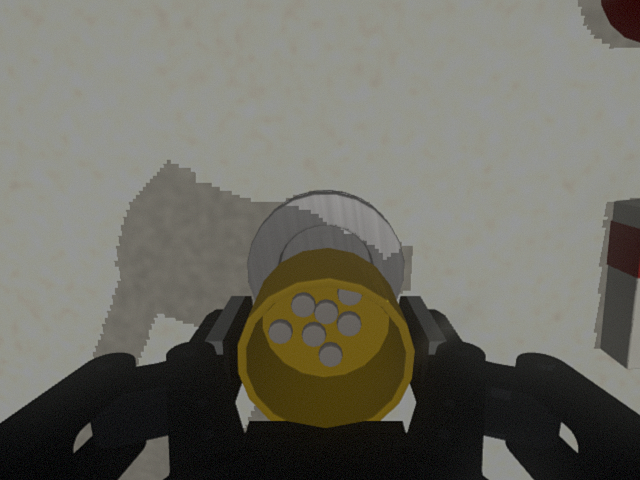

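View: the yellow pod is held at (325,350) with the dock directly below and behind it. I'll check the pod's position in the hand.

```bash
python3 - <<'E'
from h import *
C=ctrl.calibration("wrist"); im=cv2.cvtColor(cv2.imread("pics/w8.png"),cv2.COLOR_BGR2RGB)
m=cmask(im,"yellow",(325,340),110); 
for z in (.055,.06,.065): print(z,*fit("wrist","pod",m,(.461,-.1035),C,z))
E
python3 -m creep '[[255,0.5,0,8,0],[255,0.5,0,20,0],[255,0.5,0,30,0],[255,0.5,0,36,0],[255,0.5,0,40,0],[255,0.5,0,43,0],[255,0.5,0,43,0],[255,0.5,0,43,0]]'
```

```text
0.055 [ 0.4598 -0.1035] 1.97
0.06 [ 0.4614 -0.103 ] 2.25
0.065 [ 0.4626 -0.1028] 5.52
t: 11.25
tool_pos: [0.4613, -0.1038, -0.0098]
tool_rot: [3.142, 0.001, 0.0]
contact_force: [0.1, -0.0, -0.5]
opening: 0.0539
```

```bash
python3 -m creep '[[255,0,0,2,0],[255,0,0,4,0],[255,0,0,6,0],[255,0,0,7,0],[255,0,0,8,0],[255,0,0,8,0],[255,0,0,8,0]]'
python3 -m creep '[[255,0,0,1,0],[255,0,0,1,0],[255,0,0,1.5,0],[255,0,0,1.5,0],[255,0,0,1.5,0]]'
```

```text
t: 11.83
tool_pos: [0.4611, -0.1038, -0.0179]
tool_rot: [-3.142, -0.001, 0.0]
contact_force: [-0.8, 0.2, -0.6]
opening: 0.0538
t: 12.25
tool_pos: [0.4613, -0.1039, -0.0183]
tool_rot: [-3.142, -0.001, 0.001]
contact_force: [-4.7, 1.5, 7.8]
opening: 0.0541
```

```bash
python3 -m creep '[[60,0,0,-0.5,0],[0,0,0,-0.5,0],[0,0,0,-0.5,0],[0,0,0,-0.5,0],[0,0,0,-0.5,0],[0,0,0,-0.5,0],[0,0,0,-5,0],[0,0,0,-20,0],[0,0,0,-45,0],[0,0,0,-70,0],[0,0,0,-90,0],[0,0,0,-100,0]]'
python3 - <<'E'
from h import *
EST["yellow"]=(.461,-.1036)
look("w9.png",["yellow","green"],{"yellow":.008}); look("w9b.png",["yellow","green"],{"yellow":.008})
print(delta((.622,-.081,.07)))
s=ctrl.get_image("scene"); m=cmask(s,"blue",proj("scene",(.634,.0962,.02)),30); print("scene blue",*fit("scene","pod",m,(.634,.0962)))
E
```

```text
t: 13.25
tool_pos: [0.463, -0.1045, 0.0841]
tool_rot: [3.14, 0.001, 0.008]
contact_force: [-0.7, -0.2, 0.4]
opening: 0.0855
tcp [ 0.463  -0.1045  0.0841] [3.14e+00 1.00e-03 8.00e-03] t 13.25
yellow [324. 257.] 6386 [ 0.4625 -0.1039] 0.66
green out [279. -51.]
tcp [ 0.4637 -0.1048  0.085 ] [3.139e+00 1.000e-03 1.000e-02] t 13.3
yellow [323. 258.] 6267 [ 0.4622 -0.104 ] 0.71
green out [278. -48.]
[159.1 -23.3  13.8]
scene blue [0.6285 0.095 ] 1.01
```

Yellow is seated and centred within about 1.5 mm. Next, green.

```bash
python3 -m creep '[[0,10,-1,0,0],[0,35,-4,0,0],[0,65,-8,0,0],[0,95,-13,5,0],[0,125,-18,10,0],[0,148,-21,14,0],[0,157,-23,14,0],[0,159,-23,14,0],[0,159,-23,14,0],[0,159,-23,14,0],[0,159,-23,14,0]]'
python3 - <<'E'
from h import *
look("w10.png",["green"]); look("w10.png",["green","blue"]); print(delta((.622,-.0815,-.027)))
E
```

```text
t: 14.32
tool_pos: [0.6189, -0.0808, 0.0664]
tool_rot: [-3.142, -0.0, 0.001]
contact_force: [-0.6, -0.9, 0.5]
opening: 0.086
tcp [ 0.6189 -0.0808  0.0664] [-3.142e+00 -0.000e+00  1.000e-03] t 14.32
green [325. 253.] 5273 [ 0.6232 -0.0812] 2.44
tcp [ 0.6192 -0.0809  0.0667] [ 3.142  0.    -0.   ] t 14.37
green [325. 253.] 5221 [ 0.6232 -0.081 ] 2.07
blue [  8. 231.] 4709 [0.6322 0.0961] 0.72
[ 2.6  0.6 93.9]
```

```bash
sed -i 's/(H>45)&(H<90)&(S>90)/(H>45)\&(H<90)\&(S>60)/' h.py
python3 - <<'E'
from h import *
C=ctrl.calibration("wrist"); im=ctrl.get_image("wrist"); m=cmask(im,"green",(325,253),75); print(m.sum(),*fit("wrist","pod",m,(.622,-.081),C))
b=ctrl.outline_of("wrist","pod_green"); print([ (x["conf"],x["rect"],fit("wrist","pod",x["mask"],(.622,-.081),C)) for x in b[:1]]); print(ctrl.get_obs()["tool_pos"])
E
```

```text
7095 [ 0.6227 -0.0814] 0.77
[(0.95, [274.7, 204.0, 104.1, 109.2], (array([ 0.6225, -0.0812]), np.float64(0.76)))]
[ 0.61969895 -0.08085757  0.06697671]
```

```bash
python3 -m creep '[[0,1,0,10,0],[0,3,0.5,30,0],[0,3,0.5,55,0],[0,3,0.5,72,0],[0,3,0.5,84,0],[0,3,0.5,91,0],[0,3,0.5,94,0],[0,3,0.5,94,0],[0,3,0.5,94,0],[0,3,0.5,94,0]]'
python3 -m creep '[[60,0,0,0,0],[80,0,0,0,0],[100,0,0,0,0],[120,0,0,0,0],[150,0,0,0,0],[200,0,0,0,0],[255,0,0,0,0],[255,0,0,0,0],[255,0,0,0,0]]' 35
python3 -m creep '[[255,0,0,-4,0],[255,0,0,-15,0],[255,0,0,-30,0],[255,0,0,-50,0],[255,0,0,-70,0],[255,0,0,-85,0],[255,0,0,-95,0],[255,0,0,-100,0],[255,0,0,-100,0],[255,0,0,-100,0]]'
python3 - <<'E'
from h import *
print(delta((.4615,-.1038,.05)),ctrl.get_obs()["tool_pos"])
C=ctrl.calibration("wrist"); im=ctrl.get_image("wrist"); save(im,"w11.png"); m=cmask(im,"green",(325,340),110); p=ctrl.get_obs()["tool_pos"]
for z in (.095,.1,.105): print(z,*fit("wrist","pod",m,p[:2],C,z))
E
```

```text
t: 15.35
tool_pos: [0.6243, -0.0815, -0.0259]
tool_rot: [3.141, 0.001, 0.004]
contact_force: [-0.5, 1.0, 0.0]
opening: 0.0853
t: 16.1
tool_pos: [0.624, -0.0814, -0.0263]
tool_rot: [3.141, 0.001, 0.003]
contact_force: [-0.9, 0.1, 5.4]
opening: 0.0534
t: 16.93
tool_pos: [0.6228, -0.081, 0.0723]
tool_rot: [-3.141, -0.001, 0.001]
contact_force: [0.8, 0.0, -2.2]
opening: 0.0534
[-161.3   22.6   22.4] [ 0.62276762 -0.08104311  0.07228029]
0.095 [ 0.6203 -0.0808] 2.08
0.1 [ 0.6217 -0.081 ] 2.96
0.105 [ 0.623  -0.0813] 6.05
```

```bash
python3 -m creep '[[255,-8,1,0,0],[255,-25,3,0,0],[255,-50,7,0,0],[255,-75,10,0,0],[255,-100,14,0,0],[255,-125,18,0,0],[255,-145,21,0,0],[255,-156,22.5,8,0],[255,-160.5,22.5,16,0],[255,-160.5,22.5,22,0],[255,-160.5,22.5,22,0],[255,-160.5,22.5,22,0]]'
python3 - <<'E'
from h import *
EST["yellow"]=(.4617,-.1038)
C=ctrl.calibration("wrist"); im=ctrl.get_image("wrist"); save(im,"w12.png"); p=ctrl.get_obs()["tool_pos"];print(p)
m=cmask(im,"green",(325,340),110); g=[fit("wrist","pod",m,p[:2],C,p[2]+dz) for dz in (.022,.0262)]; print(g)
E
```

```text
t: 17.98
tool_pos: [0.4626, -0.1035, 0.0498]
tool_rot: [-3.141, -0.002, 0.002]
contact_force: [0.7, 0.6, -0.2]
opening: 0.0536
[ 0.46314166 -0.10367701  0.05044481]
[(array([ 0.4602, -0.1035]), np.float64(1.8)), (array([ 0.4614, -0.1035]), np.float64(2.14))]
```

View pics/w12.png

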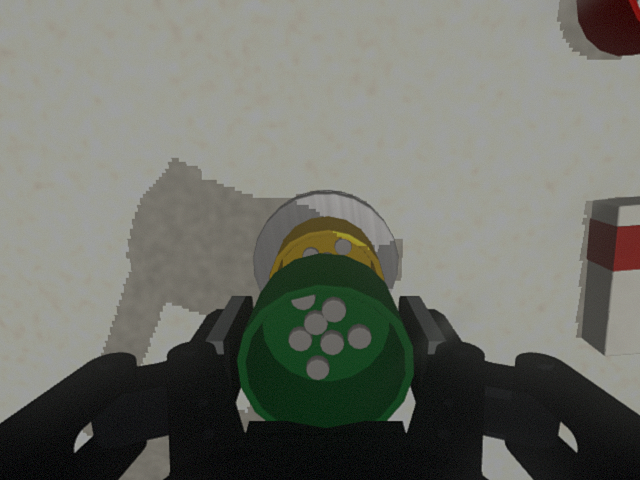

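Green hangs upright over the seated yellow pod at (325,350), well lined up. Lowering it.

```bash
python3 -m creep '[[255,0,0,6,0],[255,0,0,14,0],[255,0,0,20,0],[255,0,0,24,0],[255,0,0,27,0],[255,0,0,29,0],[255,0,0,31,0],[255,0,0,32.5,0],[255,0,0,32.5,0],[255,0,0,32.5,0]]'
python3 -m creep '[[255,0,0,0.5,0],[255,0,0,1,0],[255,0,0,1.5,0],[255,0,0,1.5,0],[255,0,0,1.5,0]]'
```

```text
t: 18.87
tool_pos: [0.4627, -0.1039, 0.0182]
tool_rot: [3.141, 0.001, 0.0]
contact_force: [-0.4, 0.3, -1.8]
opening: 0.0537
t: 19.28
tool_pos: [0.4626, -0.1038, 0.0166]
tool_rot: [-3.142, -0.001, 0.0]
contact_force: [-0.2, 0.5, -0.9]
opening: 0.0538
```

```bash
python3 -m creep '[[255,0,0,0.5,0],[255,0,0,1,0],[255,0,0,1,0],[255,0,0,1,0]]'
python3 -m creep '[[255,0,0,0.5,0],[255,0,0,0.5,0],[255,0,0,1,0],[255,0,0,1,0]]'
```

```text
t: 19.62
tool_pos: [0.4627, -0.1038, 0.0157]
tool_rot: [3.142, 0.001, 0.0]
contact_force: [-0.2, 0.3, -0.6]
opening: 0.0538
t: 19.95
tool_pos: [0.4628, -0.1039, 0.0156]
tool_rot: [-3.142, -0.001, 0.0]
contact_force: [-4.3, 2.1, 8.4]
opening: 0.0539
```

Seated: 8.4 N at the expected height (predicted reading 0.0158, got 0.0156). Releasing.

```bash
python3 -m creep '[[60,0,0,-0.5,0],[0,0,0,-0.5,0],[0,0,0,-0.5,0],[0,0,0,-0.5,0],[0,0,0,-0.5,0],[0,0,0,-0.5,0],[0,0,0,-5,0],[0,0,0,-20,0],[0,0,0,-45,0],[0,0,0,-70,0],[0,0,0,-80,0],[0,0,0,-80,0]]'
python3 -m creep '[[0,0,0,0,0],[0,0,0,0,0]]'
python3 - <<'E'
from h import *
EST["green"]=(.462,-.1036)
look("w13.png",["green"],{"green":.042}); print(delta((.6325,.0962,.07)))
E
```

```text
t: 20.95
tool_pos: [0.465, -0.1047, 0.0981]
tool_rot: [3.139, 0.001, 0.01]
contact_force: [1.1, -0.3, -0.3]
opening: 0.0851
t: 21.12
tool_pos: [0.4616, -0.1034, 0.093]
tool_rot: [-3.141, -0.001, 0.004]
contact_force: [-0.2, 0.6, -0.8]
opening: 0.0857
tcp [ 0.4616 -0.1034  0.093 ] [-3.141e+00 -1.000e-03  4.000e-03] t 21.12
green [326. 265.] 8288 [ 0.4624 -0.1039] 0.82
[ 171.4 -199.3   22.3]
```

```bash
python3 -m creep '[[0,8,-9,0,0],[0,25,-29,0,0],[0,47,-55,0,0],[0,70,-81,0,0],[0,93,-108,0,0],[0,115,-134,4,0],[0,137,-159,12,0],[0,155,-180,18,0],[0,167,-194,22,0],[0,171,-199,22,0],[0,171,-199,22,0],[0,171,-199,22,0]]'
python3 -m creep '[[0,0,0,0,0],[0,0,0,0,0],[0,0,0,0,0]]'
python3 - <<'E'
from h import *
look("w14.png",["blue"]); look("w14.png",["blue"]); 
C=ctrl.calibration("wrist"); b=ctrl.outline_of("wrist","pod_blue"); print([(x["conf"],x["rect"],fit("wrist","pod",x["mask"],(.633,.096),C)) for x in b[:1]])
print(delta((.6325,.0962,-.027)))
E
```

```text
t: 22.17
tool_pos: [0.6329, 0.0955, 0.0717]
tool_rot: [3.141, 0.002, -0.003]
contact_force: [0.2, -0.2, -0.1]
opening: 0.0852
t: 22.42
tool_pos: [0.6333, 0.0945, 0.073]
tool_rot: [3.142, -0.001, 0.001]
contact_force: [-0.5, 0.7, -1.0]
opening: 0.0854
tcp [0.6333 0.0945 0.073 ] [ 3.142e+00 -1.000e-03  1.000e-03] t 22.42
blue [322. 252.] 6551 [0.6321 0.0955] 0.93
tcp [0.6333 0.0946 0.0731] [ 3.142e+00 -0.000e+00  1.000e-03] t 22.47
blue [323. 252.] 6584 [0.6322 0.0955] 0.9
[(0.82, [275.2, 207.7, 103.4, 102.2], (array([0.6327, 0.0955]), np.float64(0.55)))]
[ -1.   -1.4 100. ]
```

```bash
python3 -m creep '[[0,0,0,10,0],[0,-1,-1,30,0],[0,-1,-1,55,0],[0,-1,-1,75,0],[0,-1,-1,88,0],[0,-1,-1,96,0],[0,-1,-1,99.5,0],[0,-1,-1,99.5,0],[0,-1,-1,99.5,0],[0,-1,-1,99.5,0]]'
python3 -m creep '[[60,0,0,0,0],[80,0,0,0,0],[100,0,0,0,0],[120,0,0,0,0],[150,0,0,0,0],[200,0,0,0,0],[255,0,0,0,0],[255,0,0,0,0],[255,0,0,0,0]]' 35
python3 -m creep '[[255,0,0,-4,0],[255,0,0,-15,0],[255,0,0,-35,0],[255,0,0,-60,0],[255,0,0,-85,0],[255,0,0,-108,0],[255,0,0,-122,0],[255,0,0,-130,0],[255,0,0,-130,0],[255,0,0,-130,0]]'
python3 - <<'E'
from h import *
print(delta((.462,-.1038,.1)))
E
```

```text
t: 23.4
tool_pos: [0.6338, 0.0964, -0.0253]
tool_rot: [-3.141, -0.001, -0.004]
contact_force: [0.2, 0.2, -0.0]
opening: 0.0856
t: 24.15
tool_pos: [0.6335, 0.0964, -0.0257]
tool_rot: [-3.142, -0.001, -0.003]
contact_force: [-0.5, 0.9, 4.4]
opening: 0.0535
t: 24.98
tool_pos: [0.632, 0.0963, 0.1024]
tool_rot: [3.142, 0.001, -0.001]
contact_force: [0.0, 0.3, -1.1]
opening: 0.0536
[-170.2  200.     2.6]
```

```bash
python3 -m creep '[[255,-8,9,0,0],[255,-25,29,0,0],[255,-47,55,0,0],[255,-70,82,0,0],[255,-93,109,0,0],[255,-115,135,0,0],[255,-137,161,0,0],[255,-155,182,0,0],[255,-166,195,0,0],[255,-169.5,200,4,0],[255,-169.5,200,10,0],[255,-169.5,200,14,0]]'
python3 -m creep '[[255,0,0,2,0],[255,0,0,2,0],[255,0,0,2,0],[255,0,0,2,0]]'
python3 - <<'E'
from h import *
C=ctrl.calibration("wrist"); im=ctrl.get_image("wrist"); save(im,"w15.png"); p=ctrl.get_obs()["tool_pos"];print(p)
m=cmask(im,"blue",(325,340),110); print(m.sum(),[fit("wrist","pod",m,p[:2],C,p[2]+dz) for dz in (.022,.0258)]); print(delta((.4628,-.1038,.0502)))
E
```

```text
t: 25.98
tool_pos: [0.4623, -0.1034, 0.0873]
tool_rot: [-3.14, -0.0, 0.003]
contact_force: [-0.1, 0.7, -1.2]
opening: 0.0536
t: 26.32
tool_pos: [0.4636, -0.1033, 0.0871]
tool_rot: [-3.142, -0.003, 0.0]
contact_force: [0.4, -0.5, -0.7]
opening: 0.0537
[ 0.46363956 -0.10341432  0.08731   ]
21285 [(array([ 0.462 , -0.1031]), np.float64(1.58)), (array([ 0.4631, -0.1032]), np.float64(1.42))]
[-0.9  0.4 37.1]
```

View pics/w15.png

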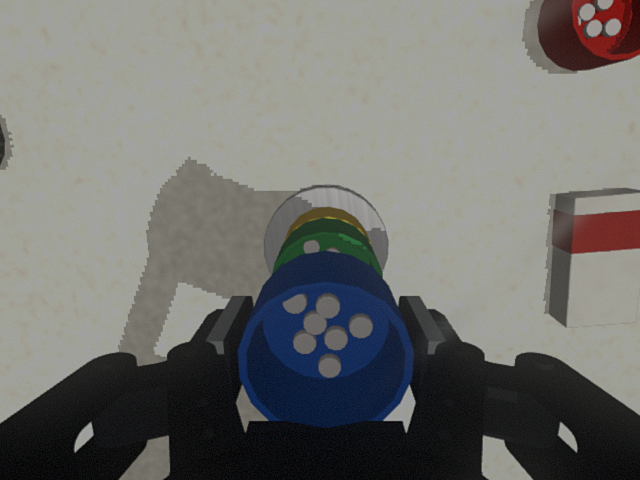

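Blue hangs at (325,350) in line with green, yellow and the dock behind it. Lowering it.

```bash
python3 -m creep '[[255,-0.5,0.3,6,0],[255,-0.5,0.3,14,0],[255,-0.5,0.3,21,0],[255,-0.5,0.3,26,0],[255,-0.5,0.3,29,0],[255,-0.5,0.3,31,0],[255,-0.5,0.3,33,0],[255,-0.5,0.3,34.5,0],[255,-0.5,0.3,34.5,0],[255,-0.5,0.3,34.5,0]]'
python3 -m creep '[[255,0,0,0.5,0],[255,0,0,1,0],[255,0,0,1.5,0],[255,0,0,1.5,0],[255,0,0,1.5,0]]'
```

```text
t: 27.2
tool_pos: [0.4628, -0.1042, 0.0528]
tool_rot: [3.141, 0.001, 0.0]
contact_force: [-0.8, 0.3, -0.2]
opening: 0.0531
t: 27.62
tool_pos: [0.4627, -0.1041, 0.0511]
tool_rot: [3.142, 0.001, 0.0]
contact_force: [0.2, -0.8, -0.7]
opening: 0.0534
```

```bash
python3 -m creep '[[255,0,0,0.5,0],[255,0,0,1,0],[255,0,0,1,0],[255,0,0,1,0]]'
python3 -m creep '[[255,0,0,0.5,0],[255,0,0,0.5,0],[255,0,0,0.5,0],[255,0,0,0.5,0]]'
```

```text
t: 27.95
tool_pos: [0.4628, -0.1041, 0.0503]
tool_rot: [3.141, 0.001, 0.0]
contact_force: [0.9, 0.3, 0.3]
opening: 0.0537
t: 28.28
tool_pos: [0.4629, -0.1042, 0.0502]
tool_rot: [3.142, 0.001, 0.001]
contact_force: [-2.4, 1.5, 5.0]
opening: 0.0535
```

Seated (5 N at the predicted 0.0502). Releasing, then checking with the wrist camera.

```bash
python3 -m creep '[[60,0,0,-0.3,0],[0,0,0,-0.3,0],[0,0,0,-0.3,0],[0,0,0,-0.3,0],[0,0,0,-0.3,0],[0,0,0,-0.3,0],[0,0,0,-5,0],[0,0,0,-20,0],[0,0,0,-45,0],[0,0,0,-65,0],[0,0,0,-70,0],[0,0,0,-70,0]]'
python3 -m creep '[[0,0,0,0,0],[0,0,0,0,0]]'
python3 - <<'E'
from h import *
EST["blue"]=(.462,-.1036)
look("w16.png",["blue"],{"blue":.076}); print(delta((.617,.271,.10)))
E
```

```text
t: 29.28
tool_pos: [0.4642, -0.1047, 0.1219]
tool_rot: [3.14, 0.001, 0.007]
contact_force: [0.2, -1.2, 0.4]
opening: 0.0854
t: 29.45
tool_pos: [0.4616, -0.1037, 0.1179]
tool_rot: [-3.141, -0.001, 0.004]
contact_force: [-0.1, -0.3, -0.7]
opening: 0.0854
tcp [ 0.4616 -0.1037  0.1179] [-3.141e+00 -1.000e-03  4.000e-03] t 29.45
blue [325. 271.] 9086 [ 0.4623 -0.1039] 0.86
[ 155.8 -374.5   17.7]
```

```bash
python3 -m creep '[[0,5,-12,0,0],[0,17,-40,0,0],[0,31,-74,0,0],[0,45,-108,0,0],[0,59,-142,0,0],[0,73,-176,0,0],[0,87,-210,0,0],[0,101,-244,0,0],[0,115,-277,5,0],[0,129,-310,12,0],[0,141,-340,20,0],[0,150,-361,28,0]]'
python3 -m creep '[[0,4,-9,5,0],[0,6,-13,8,0],[0,6,-13,8,0],[0,6,-13,8,0],[0,6,-13,8,0]]'
python3 - <<'E'
from h import *
look("w17.png",["cap"]); look("w17.png",["cap"]); 
C=ctrl.calibration("wrist"); b=ctrl.outline_of("wrist","cap"); print([(x["conf"],x["rect"],fit("wrist","cap",x["mask"],(.617,.271),C)) for x in b[:3]])
print(delta((.6165,.271,-.028)))
E
```

```text
t: 30.5
tool_pos: [0.612, 0.2596, 0.0894]
tool_rot: [3.142, 0.004, -0.003]
contact_force: [0.1, -0.1, -1.0]
opening: 0.0855
t: 30.92
tool_pos: [0.6183, 0.2688, 0.0839]
tool_rot: [3.141, -0.001, 0.0]
contact_force: [-0.9, -0.1, 0.2]
opening: 0.0849
tcp [0.6183 0.2688 0.0839] [ 3.141e+00 -1.000e-03  0.000e+00] t 30.92
cap [322. 252.] 6250 [0.619  0.2709] 0.44
tcp [0.6185 0.2689 0.0843] [ 3.142e+00 -1.000e-03  1.000e-03] t 30.97
cap [322. 252.] 6241 [0.619  0.2709] 0.47
[(0.86, [276.1, 205.2, 91.7, 89.7], (array([0.6187, 0.2711]), np.float64(0.49))), (0.63, [350.8, 329.2, 85.4, 83.0], (array([0.5332, 0.2243]), np.float64(0.9))), (0.57, [517.3, 333.4, 77.8, 52.0], (array([0.5302, 0.121 ]), np.float64(4.45)))]
[ -2.3  -1.8 112.4]
```

View pics/w17.png

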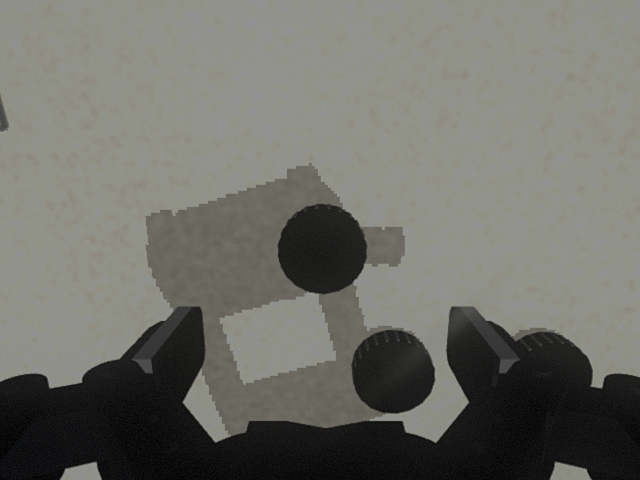

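The cap is at (322,249), and the other two discs, (393,371) and (555,365), are clearly nearer the base. Taking it slightly deeper, since the disc is short.

```bash
python3 -m creep '[[0,0,-1,10,0],[0,0.5,-2,30,0],[0,0.5,-2,55,0],[0,0.5,-2,78,0],[0,0.5,-2,96,0],[0,0.5,-2,107,0],[0,0.5,-2,112,0],[0,0.5,-2,113.5,0],[0,0.5,-2,113.5,0],[0,0.5,-2,113.5,0]]'
python3 -m creep '[[60,0,0,0,0],[80,0,0,0,0],[100,0,0,0,0],[120,0,0,0,0],[150,0,0,0,0],[200,0,0,0,0],[255,0,0,0,0],[255,0,0,0,0],[255,0,0,0,0]]' 35
python3 -m creep '[[255,0,0,-4,0],[255,0,0,-15,0],[255,0,0,-35,0],[255,0,0,-60,0],[255,0,0,-90,0],[255,0,0,-120,0],[255,0,0,-142,0],[255,0,0,-156,0],[255,0,0,-165,0],[255,0,0,-165,0],[255,0,0,-165,0]]'
python3 - <<'E'
from h import *
print(delta((.4625,-.1039,.13)))
E
```

```text
t: 31.9
tool_pos: [0.62, 0.2724, -0.0283]
tool_rot: [-3.141, -0.001, -0.004]
contact_force: [-0.8, -0.3, -0.3]
opening: 0.0855
t: 32.65
tool_pos: [0.6199, 0.2724, -0.0285]
tool_rot: [-3.141, -0.001, -0.003]
contact_force: [-0.7, 0.7, 5.3]
opening: 0.0526
t: 33.57
tool_pos: [0.6183, 0.2719, 0.1342]
tool_rot: [3.141, 0.001, -0.002]
contact_force: [0.6, 0.5, -1.8]
opening: 0.0523
[-156.1  375.6    4.5]
```

```bash
python3 -m creep '[[255,-5,12,0,0],[255,-17,40,0,0],[255,-31,74,0,0],[255,-45,108,0,0],[255,-59,142,0,0],[255,-73,176,0,0],[255,-87,210,0,0],[255,-101,244,0,0],[255,-115,277,0,0],[255,-129,310,0,0],[255,-141,340,0,0],[255,-150,361,0,0]]'
python3 -m creep '[[255,-4,9,0,0],[255,-6,14,0,0],[255,-6,14,5,0],[255,-6,14,10,0],[255,-6,14,10,0],[255,-6,14,10,0],[255,-6,14,10,0]]'
python3 - <<'E'
from h import *
C=ctrl.calibration("wrist"); im=ctrl.get_image("wrist"); save(im,"w18.png"); p=ctrl.get_obs()["tool_pos"];print(p)
b=ctrl.outline_of("wrist","cap"); print([(round(x["conf"],2),np.round(x["rect"]),fit("wrist","cap",x["mask"],p[:2],C,p[2]+.0285)) for x in b[:1]])
print(delta((.4629,-.1039,.0815)))
E
```

```text
t: 34.57
tool_pos: [0.4661, -0.0912, 0.1328]
tool_rot: [-3.141, 0.002, 0.006]
contact_force: [-0.2, -0.5, -1.0]
opening: 0.0523
t: 35.15
tool_pos: [0.4633, -0.1022, 0.1248]
tool_rot: [-3.141, -0.004, 0.001]
contact_force: [0.2, 0.0, -1.0]
opening: 0.0523
[ 0.46345477 -0.10240676  0.12508496]
[(0.94, array([ 0., 96., 48., 85.]), (array([0.534 , 0.0197]), np.float64(9.45)))]
[-0.6  1.3 43.8]
```

View pics/w18.png

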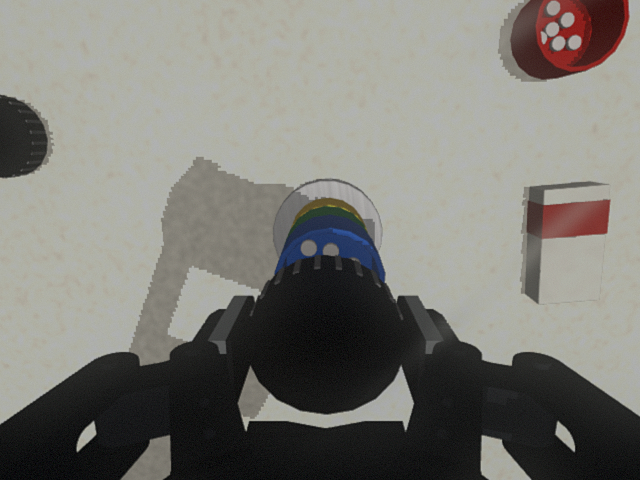

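The cap is held level at (325,335), above the blue pod. Lowering it, with a position check before contact.

```bash
python3 -m creep '[[255,-0.3,1,6,0],[255,-0.3,1,14,0],[255,-0.3,1,22,0],[255,-0.3,1,28,0],[255,-0.3,1,32,0],[255,-0.3,1,34,0],[255,-0.3,1,34,0],[255,-0.3,1,34,0]]'
python3 -m creep '[[255,0,0,0,0],[255,0,0,0,0]]'
```

```text
t: 35.92
tool_pos: [0.4629, -0.1042, 0.0911]
tool_rot: [3.142, 0.001, 0.0]
contact_force: [0.6, -0.1, -0.8]
opening: 0.0523
t: 36.08
tool_pos: [0.4632, -0.1042, 0.0916]
tool_rot: [3.141, 0.001, 0.001]
contact_force: [0.2, 1.3, 0.5]
opening: 0.0522
```

```bash
python3 -m creep '[[255,0,0,2,0],[255,0,0,4,0],[255,0,0,6,0],[255,0,0,7.5,0],[255,0,0,8.5,0],[255,0,0,8.5,0],[255,0,0,8.5,0]]'
python3 -m creep '[[255,0,0,0.5,0],[255,0,0,1,0],[255,0,0,1,0],[255,0,0,1,0]]'
python3 -m creep '[[255,0,0,0.5,0],[255,0,0,0.5,0],[255,0,0,0.5,0]]'
```

```text
t: 36.67
tool_pos: [0.4628, -0.104, 0.0825]
tool_rot: [-3.141, -0.001, 0.0]
contact_force: [-0.5, -0.2, -0.4]
opening: 0.0523
t: 37.0
tool_pos: [0.4628, -0.1041, 0.0816]
tool_rot: [-3.142, -0.001, 0.0]
contact_force: [-0.3, -0.4, -1.2]
opening: 0.0522
t: 37.25
tool_pos: [0.4631, -0.1041, 0.0815]
tool_rot: [3.142, 0.001, 0.001]
contact_force: [-0.1, -0.4, 1.5]
opening: 0.0527
```

```bash
python3 -m creep '[[255,0,0,0.5,0],[255,0,0,0.5,0],[255,0,0,0.5,0]]'
python3 -m creep '[[60,0,0,-0.3,0],[0,0,0,-0.3,0],[0,0,0,-0.3,0],[0,0,0,-0.3,0],[0,0,0,-0.3,0],[0,0,0,-0.3,0],[0,0,0,-5,0],[0,0,0,-20,0],[0,0,0,-45,0],[0,0,0,-65,0],[0,0,0,-75,0],[0,0,0,-75,0]]'
python3 -m creep '[[0,0,0,0,0],[0,0,0,0,0],[0,0,0,0,0]]'
python3 - <<'E'
from h import *
EST["cap"]=(.462,-.1036)
look("w19.png",["cap"],{"cap":.11})
s=cv2.cvtColor(ctrl.get_image("scene"),cv2.COLOR_RGB2BGR)
for z in (.0,.008,.042,.076,.11): print(z,proj("scene",(.4615,-.1037,z)).round())
cv2.imwrite("pics/c19.png",np.hstack([s[:, :400],cv2.resize(s[130:300,160:320],(400,425)) .copy() if 0 else cv2.copyMakeBorder(cv2.resize(s[130:300,160:320],(400,425)),0,55,0,0,cv2.BORDER_CONSTANT)]))
E
```

```text
t: 37.5
tool_pos: [0.4633, -0.1042, 0.0815]
tool_rot: [3.141, 0.001, 0.001]
contact_force: [-2.0, 1.2, 5.6]
opening: 0.0524
t: 38.5
tool_pos: [0.4647, -0.1048, 0.159]
tool_rot: [3.139, 0.001, 0.009]
contact_force: [-0.4, 0.2, -0.5]
opening: 0.0854
t: 38.75
tool_pos: [0.4618, -0.1037, 0.1537]
tool_rot: [-3.14, -0.001, 0.005]
contact_force: [-0.5, -0.2, -0.7]
opening: 0.0855
tcp [ 0.4618 -0.1037  0.1537] [-3.14e+00 -1.00e-03  5.00e-03] t 38.75
cap [325. 270.] 9902 [ 0.4636 -0.1041] 3.28
0.0 [237. 263.]
0.008 [237. 260.]
0.042 [235. 244.]
0.076 [232. 227.]
0.11 [230. 209.]
```

View pics/c19.png

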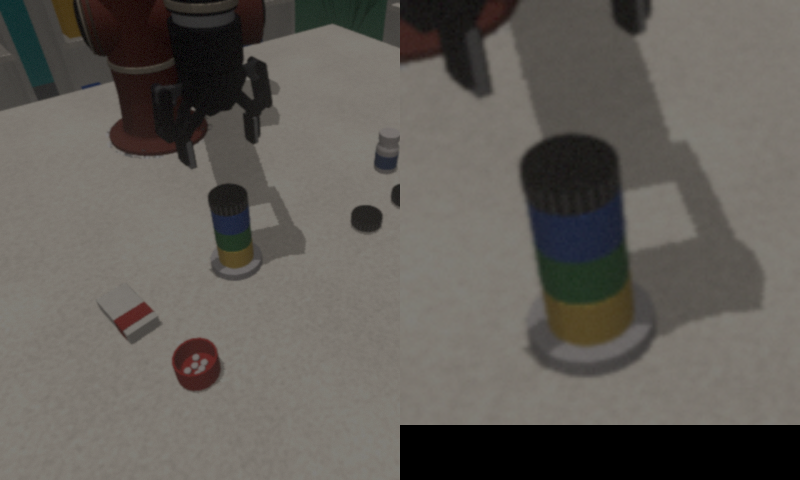

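The tower stands straight at (230,228) with the seams closed, and the red pod and carton are where they were. The wrist cap fit had a poor residual, probably because the mask caught something else, so I'll check it once more with the network outline before handing in.

Run:
```python
from h import *
for n in ("wrist","scene"):
    C=ctrl.calibration(n); im=ctrl.get_image(n); u=proj(n,(.462,-.1037,.123),C)
    for x in ctrl.outline_of(n,"cap"):
        r=x["rect"]
        if np.hypot(r[0]+r[2]/2-u[0],r[1]+r[3]/2-u[1])<40: print(n,round(x["conf"],2),np.round(r),*fit(n,"cap",x["mask"],(.462,-.1037),C,.11))
m=cmask(im,"blue",proj("scene",(.462,-.1037,.095)),30); 
m=cmask(im,"red",(197,364),40); print("red",*fit("scene","pod",m,(.5926,-.2497)))
print(ctrl.get_obs()["t"])
```

```text
wrist 0.81 [276. 215. 101. 106.] [ 0.4629 -0.1042] 0.86
scene 0.83 [208. 185.  41.  31.] [ 0.4591 -0.1029] 0.51
red [ 0.5924 -0.2488] 0.95
39.05
```

```bash
python3 -c "
from station import ctrl
print(ctrl.finish_job())"
```

```text
the job is handed in; nothing more can be done
None
```

The tower is built on the dock and handed in at about 39 s: yellow, green, blue, then the farthest of the three black discs as the cap. I lowered each part until I felt contact (5–8 N), then released it. No verdict was reported.

**Missed grasp:** The first grasp on the yellow pod closed on air. The images showed the fingertips about 34 mm higher than the reported tool position when shut, and about 48 mm higher when open. The pod had not moved, so I corrected every later height by that amount.

**Last checks:**
- **Centring:** the wrist camera put yellow, green, blue and the cap within about 1 mm of each other, and 1–2 mm from the dock's centre. The scene camera put the cap within about 1 mm of the dock's centre. The two cameras differ from each other by about 3–4 mm overall.
- **Cap:** the first wrist fit was poor (3.3 px). A repeat with the network's outline was good (0.9 px).
- **Height and tilt:** the three upper parts seated within 0.2 mm of the predicted heights. The tower looks straight in the scene picture.
- **Bystanders:** the red pod measured within 1 mm of its start. The carton and bottle looked unmoved but were not measured again. The gripper was open and clear of the tower.

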